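Lock the flask bar of the orbital shaker with its quick-release lever

TASK

Lock the clamp bar that holds the two flasks on the shaker: its quick-release has been backed off. Swing the red cam lever straight out and turn the yellow star nut at the other end of the skewer until the lever meets firm resistance from about that straight-out position on, then close the lever fully home over its centre. Never force the lever or the nut, and leave the flasks and the things on the bench where they are.

Things in the scene. Friction and masses are not known exactly. Their poses are not given: they have to be found in the camera images.
- shaker: Orbital shaker fixed to the bench: white base 270 x 250 x 80 mm, aluminium tray, side rails to 170 mm high, outer faces at y = +-118 mm. Origin under its centre, on the bench; control panel at its -x side, towards the robot; y left, z up. A quick-release skewer runs along its y through the clamp bar, at x = -50 mm, z = 150 mm: red lever at the +y end, star nut at the -y end.
- cam_lever (a joint): Angle (rad) of the red lever, swinging level outside the +y rail. 0 = straight out along the shaker's +y; negative = open, towards the shaker's -x (stop -1.2); positive = closing, towards its +x; 1.4 = fully home at its stop, along the rail. Top of the cam at 1.15; past about 1.25 a tight lever snaps home by itself and stays. Left part-way it stays put.
- lever_pivot (a point): The lever's upright pivot pin at mid height of the lever, on the skewer's axis, 150 mm above the bench and 148 mm from the shaker's centre plane. Cam head round it: radius 11.5 mm. The lever's free drag is 0.22 N m; once the cam bites, the torque grows as it closes, is greatest near 0.5 rad, and falls to nothing at 1.15.
- lever_paddle (a point): Middle of the red paddle, 60 mm from the pin; paddle from 28 to 84 mm out, 10 mm thick across the swing, 16 mm high. Push either upright side or pinch it from above. Free drag here is about 4 N; with the nut set well closing takes about 8 to 18 N at most. More than 25 N is forcing it. A standing lever may creep back a little while the nut is tightened.
- lever_tip (a point): End of the lever, 78 mm from the pin, mid thickness and mid height.
- clamp_squeeze (a joint): How far the clamp's rubber washers, on the skewer inside, are squeezed (m): 0 when slack; with the lever home about 0.0017 when set well, under 0.0009 too loose, over 0.0025 overtightened; 0.00035 more per radian of nut. Small against the reading's noise: judge by feel.
- nut_centre (a point): Centre of the yellow star nut, on the skewer's axis, 150 mm above the bench, 154 mm from the shaker's centre plane on the -y side; it turns in place. Four slick round arms at right angles, 12 mm thick, ends 42 mm from the axis; hub radius 12 mm. To tighten, the uppermost arm moves towards the shaker's +x, away from its panel. It draws the skewer in 2.5 mm per turn.
- nut: The star nut as a whole. With the lever straight out it starts a third of a turn to 1.3 turns short of biting; how far cannot be seen. Slack it turns with 0.035 N m (1 N at the arms); once it bites the drag climbs by about 0.4 N m per radian, and it stays where it is left. Pushing it with more than 20 N is forcing it.
- nut_arm (a point): End of the arm with the black dot, 42 mm from the nut's axis; it turns with the nut, so the four arms lie at this angle and at 90, 180 and 270 degrees from it.
- flask_a_mid (a point): Middle, half-way up, of a capped glass conical flask, 82 mm across the base, 140 mm high, standing loose on the tray between the bars, on the lever's side.
- flask_b_mid (a point): The same, second flask, on the nut's side.
- tube_rack_mid (a point): Middle of a blue microtube rack, 90 x 130 x 30 mm (48 mm high with its tubes), loose on the bench to the right of the shaker.
- freezer_box_mid (a point): Middle of an open white freezer box, 133 x 133 x 50 mm, loose on the bench to the left of the shaker.

How it is judged:
By the outcome, as a careful person would: the job done as asked, in the order asked, and still so for the second after the job is handed in, with the robot touching nothing.
It also fails if it takes over 72 s, if anything falls off the work surface, if the arm or the gripper's body presses on something with over 40 N, if the wrist force passes 120 N, or if a joint passes its speed limit or range.

ROBOT

A 6-joint arm with a two-finger parallel gripper is mounted at the origin on the work surface. World frame = base frame: x ahead of the robot, y to its left, z up, the work surface at z = 0. Lengths are in m, angles in rad, forces in N, time in s.
With the tool pointing down it reaches from about 0.35 to 0.85 m from the base axis. Payload 8.1 kg.
Tool frame: the origin (TCP) lies at the centre of the arm's flange, where the gripper is bolted on; the fingertips stand 186 mm ahead of it and the grasp point (between the pads) lies 167 mm ahead of it; z points along the fingers, y is the line along which they close (so a half turn about z gives the same grasp; the last joint's range is limited). The gripper opens to 93 mm and grips with 3 to 60 N. Pads are 15 mm wide; open, the fingers measure 128 mm over their backs; the gripper's body (75 mm by 188 mm) begins 65 mm behind the grasp point.
Start: joints at [1.2, 0.13, 1.488, -0, 1.523, -0.085], TCP at [0.169, 0.576, 0.405] pointing down, gripper open.
Joint ranges: [-2.96, 2.96], [-0.89, 2.26], [0.02, 2.5], [-1.34, 4.48], [0, 2.73], [-2.66, 2.66]. Speed limits (rad/s): [2.39, 2.39, 2.79, 3.14, 3.14, 3.14].

INTERFACE

Orientations are given as a rotation vector (axis times angle).
In Python, from plant import read_state, read_camera, camera_params, robot gives the robot as it stands.
- The arm moves only by the tool carry_out, never from a script. Its argument "targets" is a list of rows, each an object of numbers: "hand": the opening in per cent of the stroke, from 0 (shut) to 100 (fully open); "x", "y", "z": the shift along the tool's x, y, z in m; "ax", "ay", "az": the turn, a rotation vector about the tool's x, y, z in rad. In form: [{"hand": .., "x": .., "y": .., "z": .., "ax": .., "ay": .., "az": ..}, ...]. A call has 1 to 8 rows; each row is the pose to reach, as a shift and turn from the pose commanded when the call began, along the tool's axes at that moment; what a row does not reach only later rows make up. A row lasts 1/8 s, in which the tool goes at most 62.5 mm and 10.7 degrees, less where a joint would pass 70% of its speed; a pose out of reach is approached as far as the arm can. A call with a gripper value outside its range is refused whole. The fingers move at their own pace and stop on an object; "newtons" is the grip in N (left out, the last holds). Time passes only in rows, so rows that repeat a pose let the fingers close. It gives the time, the measured TCP pose, the force, the opening and the grip force at its end, in the units of the state.
- read_state(): the state, without advancing time (a new reading comes with each control period).
- read_camera(name): name is "scene" or "top"; returns (picture, depth): 420x560x3 uint8, blue, green, red; 420x560 float32, m along the optical axis (not along the pixel's ray), 0 where there is no reading.
- camera_params(name): a dict with "fx", "fy", "cx", "cy" (pixels), "position" and "rotation" of the camera in the world. Camera axes: x right, y up, looking along -z (the intrinsics and any distortion apply to the point x, -y, -z); pixel columns grow to the right and rows downward; lengths in m; the calibration is good to about 2 mm. A picture is of the moment at which its call begins. camera_params takes no time and is no camera call.
- robot.close_job(): hands the job in; it is judged then, once.
The state is a dict: "t": time; "q": joint angles; "dq": joint speeds; "joint_torque": joint torques, N m; "tool_pos": TCP position; "orientation": TCP orientation; "force": force on the tool from outside, world axes, zero at the start; "wrist_torque": the same for the moment, N m; "opening": finger opening in m; "gripper_force": force on a finger pad.
Only numpy, scipy, OpenCV 4.12 (cv2) and the standard library are available. Lean on these libraries where they do the work, as an engineer would, in place of code of your own. Each camera call takes 0.05 s, during which the arm holds its last target. There are 200 camera calls.

## Working session

There is one attempt and no reset: what is moved stays moved. The work goes in short steps, Python scripts to look and compute and a tool call to move; the robot and the scene stay as the last step left them, time stands still between calls to the robot, and variables do not carry over. Pictures are saved under pics/ and viewed, at most 10 in all, crops included, and the job is handed in when it is done.

Besides the shell and the picture viewer there is one more tool, called after ">>>" as name(argument=value, ...), one argument or row to a line, values as JSON. carry_out: Moves the arm, as the interface text tells. Its arguments: {"type":"object","properties":{"targets":{"type":"array","items":{"type":"object","properties":{"hand":{"type":"number"},"x":{"type":"number"},"y":{"type":"number"},"z":{"type":"number"},"ax":{"type":"number"},"ay":{"type":"number"},"az":{"type":"number"}}}},"newtons":{"type":"number"}},"required":["targets"]}

```bash
mkdir -p pics; ls; python3 - <<'E'
from plant import *
import cv2,numpy as np
s=read_state();print(s)
for n in("scene","top"):
    p,d=read_camera(n);cv2.imwrite(f"pics/{n}0.png",p);np.save(f"pics/{n}0.npy",d);c=camera_params(n);print(c)
E
```

```text
pics
{'t': 0.0, 'q': array([ 1.19961387e+00,  1.31117674e-01,  1.48924032e+00,  6.72945631e-06,
        1.52301722e+00, -8.54130443e-02]), 'dq': array([ 8.93138597e-04,  2.63175480e-05,  2.96368644e-03, -6.11043049e-04,
        2.28268572e-03, -6.11228186e-04]), 'joint_torque': array([ 1.72990018e-03, -5.59855092e+01, -4.91744757e+01,  7.68740731e-02,
        3.54268891e-02, -1.62274505e-04]), 'tool_pos': array([0.16904003, 0.57546015, 0.40373453]), 'orientation': array([-4.47301659e-01, -3.10917070e+00,  2.72464164e-03]), 'force': array([ 0.25808099,  0.49459734, -0.50305249]), 'wrist_torque': array([-0.00725804, -0.00899161,  0.0578707 ]), 'gripper_force': 0.0, 'opening': 0.09315006157997291}
{'fx': 505.5725226052657, 'fy': 505.5725226052657, 'cx': 286.4453049102619, 'cy': 199.1242809333231, 'position': array([ 1.16911666, -0.47765981,  1.48070841]), 'rotation': array([0.49164236, 0.24230136, 0.89837683])}
{'fx': 476.3908794927996, 'fy': 476.3908794927996, 'cx': 276.07312942040755, 'cy': 217.62667938639225, 'position': array([ 0.35311526, -0.02588698,  1.31230058]), 'rotation': array([ 0.12840716, -0.0828098 , -1.57145321])}
```

View pics/scene0.png

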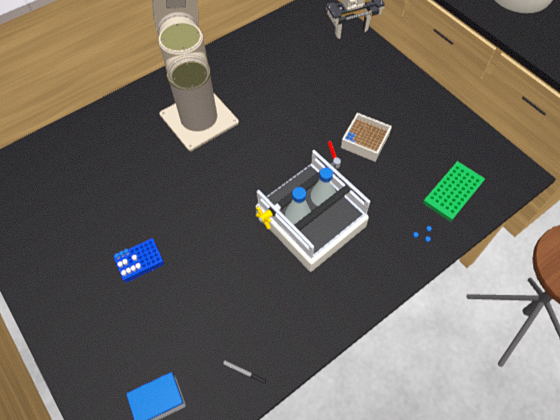

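View pics/top0.png

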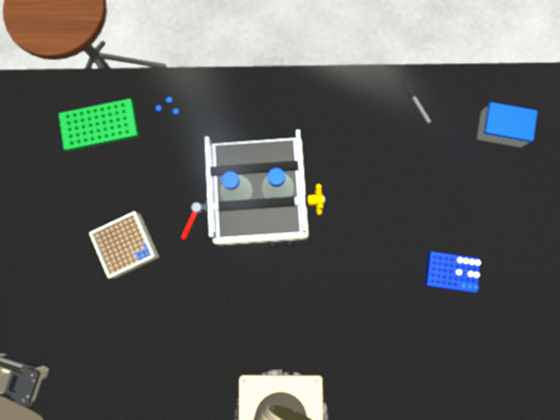

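The scene view shows the lever at (335,155) and the nut at (266,215). In the top view the pivot is at about (196,207), the lever is open with its tip at (184,238), and the yellow nut is at (317,199). The freezer box at (124,245) is left of the lever.

```bash
cat > h.py <<'E'
import numpy as np,cv2
from plant import *
from scipy.spatial.transform import Rotation as R
def cloud(n,p=None,d=None):
    if p is None: p,d=read_camera(n)
    c=camera_params(n);v,u=np.mgrid[:420,:560]
    P=np.stack([(u-c['cx'])/c['fx']*d,-(v-c['cy'])/c['fy']*d,-d],-1)
    P=P@R.from_rotvec(c['rotation']).as_matrix().T+c['position']
    h=cv2.cvtColor(p,cv2.COLOR_BGR2HSV)
    m=lambda a,b:(h[...,0]>=a)&(h[...,0]<=b)&(h[...,1]>150)&(h[...,2]>90)&(d>0)
    return P,m(0,5)|m(175,180),m(20,35),h,d
E
python3 - <<'E'
from h import *
np.set_printoptions(precision=4,suppress=True)
for n in("top","scene"):
    P,r,y,h,d=cloud(n,cv2.imread(f"pics/{n}0.png"),np.load(f"pics/{n}0.npy"))
    for nm,m in(("red",r),("yel",y)):
        k=m&(P[...,2]>.09)&(P[...,2]<.22)&(P[...,0]>.2)&(P[...,0]<.8)
        Q=P[k];print(n,nm,len(Q),Q.mean(0),Q.min(0),Q.max(0))
        if nm=="red" and len(Q)>3:
            q=Q[:,:2]-Q[:,:2].mean(0);w=np.linalg.svd(q,full_matrices=False)[2][0];t=q@w;print(' axis',w,t.min(),t.max())
        elif n=="scene": print(Q[np.argsort(Q[:,2])][::8])
    # rails: points at z~0.17 
    k=(abs(P[...,2]-.168)<.006)&(P[...,0]>.3)&(P[...,0]<.8)&(abs(P[...,1])<.25)&(h[...,1]<60)
    Q=P[k];print(n,'rail',len(Q));
    if n=="top":
        for s in(1,-1):
            q=Q[(Q[:,1]-np.median(Q[:,1]))*s>0] 
        rect=cv2.minAreaRect(Q[:,:2].astype(np.float32)*1000);print(rect, cv2.boxPoints(rect))
    b=(h[...,0]>100)&(h[...,0]<120)&(h[...,1]>150)&(P[...,2]>.18)&(P[...,2]<.3)&(P[...,0]<.8)&(abs(P[...,1])<.25)
    Q=P[b];print('caps',[ (Q[i].mean(0)) for i in (Q[:,1]>Q[:,1].mean(),Q[:,1]<Q[:,1].mean())],Q[:,2].max())
E
```

```text
top red 132 [0.4918 0.2216 0.1552] [0.4601 0.2051 0.1434] [0.5256 0.2398 0.161 ]
 axis [-0.9196  0.3929] -0.03474825760546489 0.03444883668809686
top yel 252 [ 0.5537 -0.0922  0.1613] [ 0.5226 -0.1078  0.1237] [ 0.5888 -0.0681  0.1874]
top rail 1278
((595.3067016601562, 77.24409484863281), (249.41395568847656, 280.5349426269531), 3.812765121459961) [[461.5485 208.9086]
 [480.203  -71.0055]
 [729.0649 -54.4204]
 [710.4104 225.4937]]
caps [array([0.5872, 0.1116, 0.2415]), array([0.5936, 0.0053, 0.2409])] 0.24735217656995045
scene red 57 [0.4923 0.2215 0.1531] [0.4652 0.2056 0.1417] [0.52   0.2363 0.1596]
 axis [ 0.9218 -0.3877] -0.029429176104751396 0.03168986672521698
scene yel 173 [ 0.5614 -0.0947  0.1553] [ 0.525  -0.1096  0.1174] [ 0.592  -0.0686  0.1824]
[[ 0.5849 -0.101   0.1174]
 [ 0.5779 -0.0955  0.1264]
 [ 0.5319 -0.103   0.1304]
 [ 0.5784 -0.0956  0.1338]
 [ 0.5804 -0.1007  0.1363]
 [ 0.564  -0.0697  0.1466]
 [ 0.5645 -0.1069  0.1514]
 [ 0.568  -0.0762  0.1535]
 [ 0.5631 -0.0725  0.1546]
 [ 0.5666 -0.0861  0.1561]
 [ 0.5613 -0.0822  0.1567]
 [ 0.5657 -0.078   0.1582]
 [ 0.5569 -0.0789  0.1589]
 [ 0.5511 -0.1041  0.1598]
 [ 0.5535 -0.08    0.1615]
 [ 0.5651 -0.0994  0.1626]
 [ 0.5677 -0.0976  0.1645]
 [ 0.5774 -0.0935  0.168 ]
 [ 0.5495 -0.0988  0.1701]
 [ 0.5353 -0.0992  0.1746]
 [ 0.5318 -0.1002  0.1768]
 [ 0.5349 -0.0986  0.1794]]
scene rail 722
caps [array([0.5936, 0.1068, 0.2372]), array([0.6002, 0.0014, 0.2376])] 0.2465795303866305
```

```bash
cat >> h.py <<'E'
np.set_printoptions(precision=4,suppress=True)
yaw=.055;X=np.array([np.cos(yaw),np.sin(yaw),0]);Y=np.array([-X[1],X[0],0]);Z=np.array([0,0,1.])
PIV=np.array([.5434,.1997,.15]);NUT=np.array([.560,-.1017,.15])
DOWN=np.array([[0,1,0],[1,0,0],[0,0,-1]]).T*1.  # cols: tool x=+y, y=+x, z=-z
def rel(tip,Rw=DOWN,s=None,reach=.186):
    s=s or read_state();R0=R.from_rotvec(s['orientation']).as_matrix()
    p=np.asarray(tip)-reach*Rw[:,2]-s['tool_pos']
    return np.r_[R0.T@p,R.from_matrix(R0.T@Rw).as_rotvec()]
def push(th,r=.06,gap=0,z=.143):
    u=np.sin(th)*X+np.cos(th)*Y;n=np.cos(th)*X-np.sin(th)*Y
    c=PIV+r*u-(.005+gap)*n;c=c-[.0175,.009 if th<0 else -.009 if th>.3 else 0,0];c[2]=z;return c
E
python3 - <<'E'
from h import *
for z in(.2,.143): print(rel(push(-1.2,gap=.01,z=z)))
for th in(-1.1,-.8,-.5,-.25,0,.3,.6,.9,1.2,1.4):print(th,push(th))
E
```

```text
[-0.3904 -0.2817  0.0182 -0.0015  0.001   1.285 ]
[-0.3904 -0.2816  0.0752 -0.0015  0.001   1.285 ]
-1.1 [0.469  0.2104 0.143 ]
-0.8 [0.4773 0.2263 0.143 ]
-0.5 [0.49   0.2391 0.143 ]
-0.25 [0.5031 0.2464 0.143 ]
0 [0.5176 0.2593 0.143 ]
0.3 [0.5356 0.2591 0.143 ]
0.6 [0.5527 0.2626 0.143 ]
0.9 [0.5675 0.2523 0.143 ]
1.2 [0.5785 0.238  0.143 ]
1.4 [0.5833 0.227  0.143 ]
```

>>> carry_out(
  targets=[
    {"hand": 0, "x": -0.05, "y": -0.035, "z": 0.018, "az": 0.18},
    {"hand": 0, "x": -0.1, "y": -0.07, "z": 0.018, "az": 0.36},
    {"hand": 0, "x": -0.15, "y": -0.105, "z": 0.018, "az": 0.54},
    {"hand": 0, "x": -0.2, "y": -0.14, "z": 0.018, "az": 0.72},
    {"hand": 0, "x": -0.25, "y": -0.175, "z": 0.018, "az": 0.9},
    {"hand": 0, "x": -0.3, "y": -0.21, "z": 0.018, "az": 1.08},
    {"hand": 0, "x": -0.35, "y": -0.245, "z": 0.018, "az": 1.26},
    {"hand": 0, "x": -0.39, "y": -0.282, "z": 0.018, "az": 1.285},
  ],
  newtons=20,
)

```text
schema error: expected keys hand, x, y, z, ax, ay, az
```

```bash
python3 - <<'E'
from h import *
s=read_state();print(s['t'],s['tool_pos'],s['force'],s['q'],s['opening'])
print(rel(push(-1.2,gap=.01)))
p,d=read_camera("top");cv2.imwrite("pics/t1.png",cv2.resize(p[150:300,100:360],None,fx=3,fy=3))
for th in(-1.1,-.8,-.5,-.25,0):print(th,rel(push(th)))
E
```

```text
0.1 [0.1691 0.5755 0.4038] [ 0.0661 -0.903  -0.1325] [ 1.1996  0.1311  1.4892 -0.      1.523  -0.0854] 0.0929025223635654
[-0.3904 -0.2816  0.0752 -0.0015  0.001   1.285 ]
-1.1 [-0.3907 -0.2657  0.0753 -0.0013  0.0008  1.285 ]
-0.8 [-0.3942 -0.248   0.0753 -0.0013  0.0008  1.285 ]
-0.5 [-0.4028 -0.2322  0.0752 -0.0013  0.0008  1.285 ]
-0.25 [-0.4133 -0.2214  0.0752 -0.0013  0.0008  1.285 ]
0 [-0.4235 -0.205   0.0752 -0.0013  0.0008  1.285 ]
```

All keys are needed in every row.

>>> carry_out(
  targets=[
    {"hand": 0, "x": -0.05, "y": -0.035, "z": 0.018, "ax": 0, "ay": 0, "az": 0.18},
    {"hand": 0, "x": -0.1, "y": -0.07, "z": 0.018, "ax": 0, "ay": 0, "az": 0.36},
    {"hand": 0, "x": -0.15, "y": -0.105, "z": 0.018, "ax": 0, "ay": 0, "az": 0.54},
    {"hand": 0, "x": -0.2, "y": -0.14, "z": 0.018, "ax": 0, "ay": 0, "az": 0.72},
    {"hand": 0, "x": -0.25, "y": -0.175, "z": 0.018, "ax": 0, "ay": 0, "az": 0.9},
    {"hand": 0, "x": -0.3, "y": -0.21, "z": 0.018, "ax": 0, "ay": 0, "az": 1.08},
    {"hand": 0, "x": -0.35, "y": -0.245, "z": 0.018, "ax": 0, "ay": 0, "az": 1.26},
    {"hand": 0, "x": -0.39, "y": -0.282, "z": 0.018, "ax": 0, "ay": 0, "az": 1.285},
  ],
  newtons=20,
)

```text
t: 1.15
tool_pos: [0.4648, 0.1932, 0.3866]
orientation: [2.226, 2.217, 0.0]
force: [0.1, -0.3, -0.4]
opening: 0.0176
gripper_force: 0.0
```

```bash
python3 - <<'E'
from h import *
s=read_state();print(s['t'],s['tool_pos'],s['force'],s['q'],s['opening'])
print(rel(push(-1.2,gap=.01)))
p,d=read_camera("top");cv2.imwrite("pics/t1.png",cv2.resize(p[150:300,100:360],None,fx=3,fy=3))
for th in(-1.1,-.8,-.5,-.25,0):print(th,rel(push(th)))
E
```

```text
1.15 [0.4648 0.1932 0.3866] [ 0.1042 -0.3256 -0.3956] [ 0.2921 -0.1244  1.7766 -0.0001  1.4893  0.2958] 0.017626313538611618
[ 0.0019 -0.0006  0.0576  0.0001  0.     -0.0037]
-1.1 [ 0.0219  0.0017  0.0575  0.0015  0.0035 -0.0061]
-0.8 [ 0.0379  0.0099  0.0574  0.0015  0.0035 -0.0061]
-0.5 [ 0.0507  0.0225  0.0574  0.0015  0.0035 -0.0061]
-0.25 [ 0.0582  0.0356  0.0574  0.0015  0.0035 -0.0061]
0 [ 0.0712  0.05    0.0574  0.0015  0.0035 -0.0061]
```

>>> carry_out(
  targets=[
    {"hand": 0, "x": 0.002, "y": 0, "z": 0.03, "ax": 0, "ay": 0, "az": 0},
    {"hand": 0, "x": 0.002, "y": 0, "z": 0.057, "ax": 0, "ay": 0, "az": 0},
    {"hand": 0, "x": 0.002, "y": 0, "z": 0.057, "ax": 0, "ay": 0, "az": 0},
    {"hand": 0, "x": 0.012, "y": 0.001, "z": 0.057, "ax": 0, "ay": 0, "az": 0},
    {"hand": 0, "x": 0.022, "y": 0.002, "z": 0.057, "ax": 0, "ay": 0, "az": 0},
    {"hand": 0, "x": 0.03, "y": 0.006, "z": 0.057, "ax": 0, "ay": 0, "az": 0},
    {"hand": 0, "x": 0.038, "y": 0.01, "z": 0.057, "ax": 0, "ay": 0, "az": 0},
    {"hand": 0, "x": 0.038, "y": 0.01, "z": 0.057, "ax": 0, "ay": 0, "az": 0},
  ],
)

```text
t: 2.2
tool_pos: [0.474, 0.234, 0.3298]
orientation: [-2.22, -2.222, -0.001]
force: [0.3, -0.0, 0.0]
opening: 0.0006
gripper_force: 0.0
```

```bash
python3 - <<'E'
from h import *
s=read_state();print(s['t'],s['tool_pos'],s['force'],s['wrist_torque'],s['opening'])
p,d=read_camera("scene");cv2.imwrite("pics/s1.png",cv2.resize(p[90:240,220:420],None,fx=4,fy=4))
for th in(-.8,-.5,-.25,0):print(th,rel(push(th)))
E
```

```text
2.2 [0.474  0.234  0.3298] [ 0.2531 -0.0222  0.0428] [-0.059   0.0378 -0.0147] 0.0006383824068442326
-0.8 [-0.0075  0.0034  0.0007 -0.     -0.0008  0.0007]
-0.5 [ 0.0053  0.0161  0.0007 -0.     -0.0008  0.0007]
-0.25 [ 0.0126  0.0292  0.0007 -0.     -0.0008  0.0007]
0 [ 0.0255  0.0437  0.0007 -0.     -0.0008  0.0007]
```

View pics/s1.png

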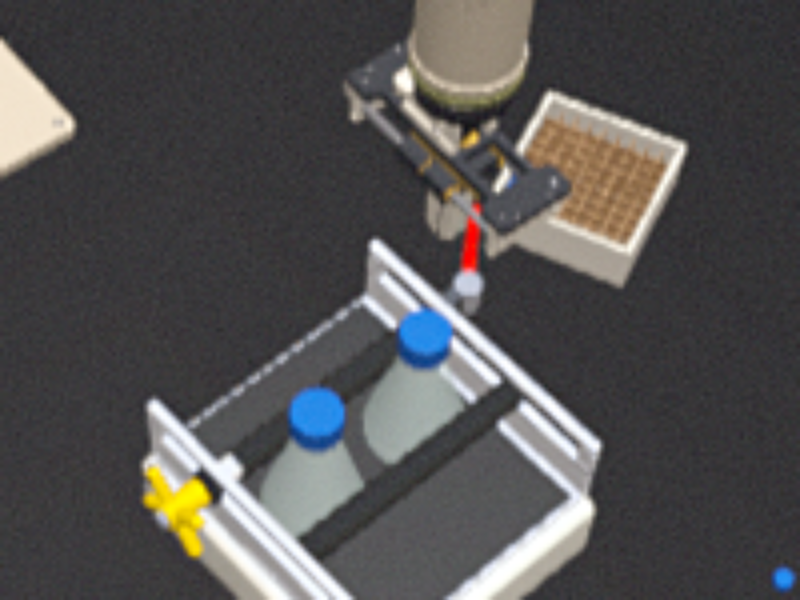

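The finger at crop (440,215) has moved the lever: its tip is now near (475,205) and the pin is at (468,285). I'll keep pushing to straight out.

>>> carry_out(
  targets=[
    {"hand": 0, "x": 0.004, "y": 0.008, "z": 0, "ax": 0, "ay": 0, "az": 0},
    {"hand": 0, "x": 0.008, "y": 0.016, "z": 0, "ax": 0, "ay": 0, "az": 0},
    {"hand": 0, "x": 0.011, "y": 0.023, "z": 0, "ax": 0, "ay": 0, "az": 0},
    {"hand": 0, "x": 0.014, "y": 0.03, "z": 0, "ax": 0, "ay": 0, "az": 0},
    {"hand": 0, "x": 0.018, "y": 0.037, "z": 0, "ax": 0, "ay": 0, "az": 0},
    {"hand": 0, "x": 0.02, "y": 0.042, "z": 0, "ax": 0, "ay": 0, "az": 0},
    {"hand": 0, "x": 0.02, "y": 0.042, "z": 0, "ax": 0, "ay": 0, "az": 0},
  ],
)

```text
t: 3.12
tool_pos: [0.5162, 0.2533, 0.3295]
orientation: [-2.222, -2.221, -0.001]
force: [-0.2, 0.6, 0.2]
opening: 0.0004
gripper_force: 0.6
```

```bash
python3 - <<'E'
from h import *
s=read_state();print(s['t'],s['tool_pos'],s['force'],s['wrist_torque'],s['opening'])
p,d=read_camera("scene");cv2.imwrite("pics/s2.png",cv2.resize(p[90:240,220:420],None,fx=4,fy=4))
P,r,y,h,d=cloud("scene",p,d)
k=r&(P[...,2]>.12)&(P[...,2]<.2)&(P[...,0]>.4)&(P[...,0]<.65);Q=P[k];print(len(Q),Q.mean(0),Q.min(0),Q.max(0))
v=Q.mean(0)-PIV;print('angle',np.arctan2(v@X,v@Y))
E
```

```text
3.125 [0.5162 0.2533 0.3295] [-0.2303  0.5631  0.2178] [-0.1266  0.2537  0.0425] 0.0004158560048230933
53 [0.5408 0.2448 0.1529] [0.531  0.2168 0.1423] [0.5461 0.2695 0.1613]
angle -0.001707701209511542
```

View pics/s2.png

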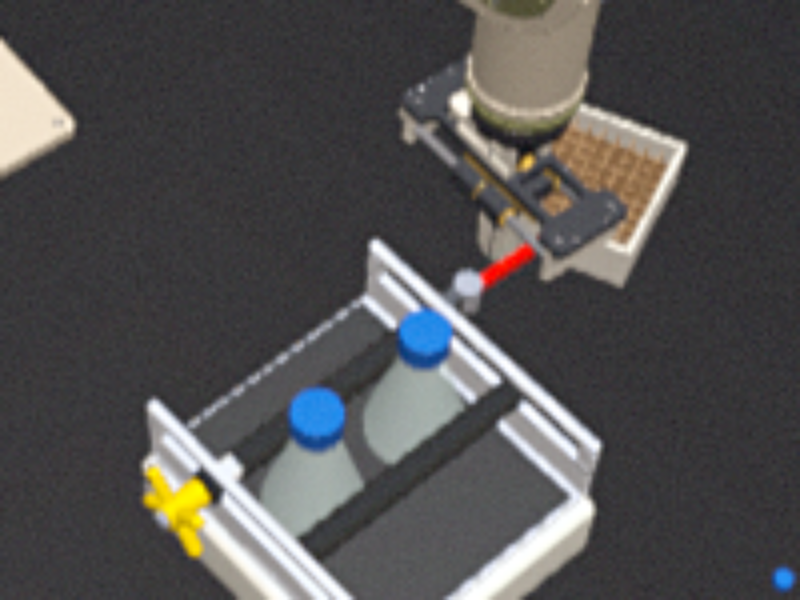

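>>> carry_out(
  targets=[
    {"hand": 0, "x": 0, "y": -0.03, "z": 0, "ax": 0, "ay": 0, "az": 0},
    {"hand": 0, "x": -0.01, "y": -0.06, "z": -0.05, "ax": 0, "ay": 0, "az": 0},
    {"hand": 0, "x": -0.06, "y": -0.08, "z": -0.08, "ax": 0, "ay": 0, "az": 0},
    {"hand": 0, "x": -0.12, "y": -0.09, "z": -0.09, "ax": 0, "ay": 0, "az": 0},
    {"hand": 0, "x": -0.18, "y": -0.1, "z": -0.1, "ax": 0, "ay": 0, "az": 0},
    {"hand": 10, "x": -0.24, "y": -0.1, "z": -0.1, "ax": 0, "ay": 0.18, "az": 0},
    {"hand": 30, "x": -0.3, "y": -0.1, "z": -0.1, "ax": 0, "ay": 0.36, "az": 0},
    {"hand": 50, "x": -0.36, "y": -0.1, "z": -0.1, "ax": 0, "ay": 0.54, "az": 0},
  ],
)

```text
t: 4.18
tool_pos: [0.4156, -0.1048, 0.4316]
orientation: [-1.923, -1.926, -0.532]
force: [1.8, -0.3, -0.6]
opening: 0.0244
gripper_force: 0.0
```

```bash
cat >> h.py <<'E'
def nutR(a):  # tool z=+Y, tool y at angle a from up toward +X (tightening positive)
    ty=np.cos(a)*Z+np.sin(a)*X;return np.stack([np.cross(ty,Y),ty,Y],1)
E
python3 - <<'E'
from h import *
s=read_state();print(s['t'],s['tool_pos'],s['q'],s['opening'],s['force'])
print(rel([.48,-.2,.28],nutR(np.pi/2)))
p,d=read_camera("scene");P,r,y,h,d=cloud("scene",p,d)
cv2.imwrite("pics/n.png",cv2.resize(p[185:245,235:315],None,fx=8,fy=8,interpolation=cv2.INTER_CUBIC))
k=y&(P[...,2]>.09)&(P[...,2]<.22)&(P[...,0]>.4)&(P[...,0]<.7)&(abs(P[...,1]+.1)<.05);Q=P[k]
# fit centre/angle: arms = lines through centre, on points in arm plane band
from scipy.optimize import minimize
v=Q-NUT;a=v@X;b=v[:,2];yy=v@Y;print(np.percentile(yy,[2,10,50,90]))
m=(abs(yy)<.012);a,b=a[m],b[m]
best=min((np.mean(np.minimum(np.minimum(abs((a-i)*np.cos(t)-(b-j)*np.sin(t)),abs((a-i)*np.sin(t)+(b-j)*np.cos(t))),.012)**2),t,i,j) for t in np.linspace(-.785,.785,80) for i in np.linspace(-.01,.01,11) for j in np.linspace(-.008,.008,9))
print(best,len(a))
E
```

```text
4.175 [ 0.4156 -0.1048  0.4316] [-0.5648 -0.2551  1.857   0.4611  1.8123 -0.5166] 0.024431916574857448 [ 1.8457 -0.3389 -0.5694]
[-0.3192  0.0736 -0.0114  0.0541  1.0386 -0.0221]
[-0.0061 -0.0027  0.0027  0.025 ]
(np.float64(7.88999177326257e-06), np.float64(-0.6657594936708862), np.float64(0.0), np.float64(0.004)) 130
```

View pics/n.png

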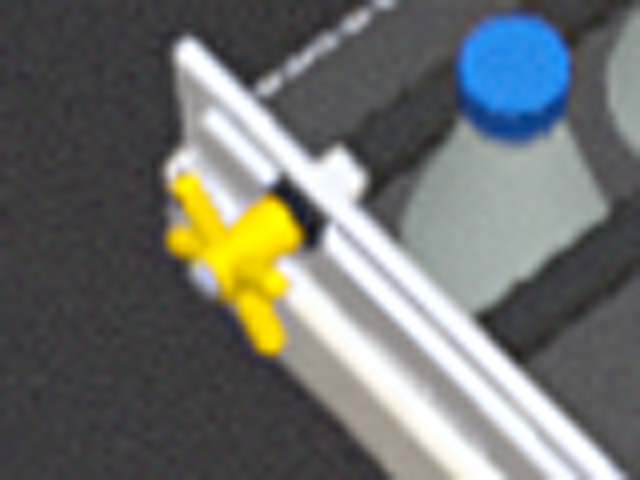

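The nut's arms lie diagonally, with the uppermost about 38° towards −x, so its gaps are near vertical and horizontal. The forearm roll goes the right way, so I'm continuing to the horizontal pose.

>>> carry_out(
  targets=[
    {"hand": 50, "x": -0.05, "y": 0.01, "z": 0, "ax": 0.01, "ay": 0.17, "az": 0},
    {"hand": 50, "x": -0.1, "y": 0.02, "z": -0.01, "ax": 0.02, "ay": 0.34, "az": 0},
    {"hand": 50, "x": -0.15, "y": 0.03, "z": -0.01, "ax": 0.03, "ay": 0.51, "az": -0.01},
    {"hand": 50, "x": -0.2, "y": 0.04, "z": -0.01, "ax": 0.04, "ay": 0.68, "az": -0.01},
    {"hand": 50, "x": -0.25, "y": 0.055, "z": -0.01, "ax": 0.05, "ay": 0.85, "az": -0.02},
    {"hand": 50, "x": -0.29, "y": 0.065, "z": -0.01, "ax": 0.054, "ay": 1.02, "az": -0.02},
    {"hand": 50, "x": -0.319, "y": 0.074, "z": -0.011, "ax": 0.054, "ay": 1.039, "az": -0.022},
    {"hand": 50, "x": -0.319, "y": 0.074, "z": -0.011, "ax": 0.054, "ay": 1.039, "az": -0.022},
  ],
)

```text
t: 5.22
tool_pos: [0.49, -0.3849, 0.2756]
orientation: [-1.175, -1.228, -1.162]
force: [0.7, -0.7, 0.3]
opening: 0.0465
gripper_force: 0.0
```

```bash
python3 - <<'E'
from h import *
s=read_state();print(s['t'],s['tool_pos'],s['q'],s['opening'],s['force'],s['wrist_torque'])
print(rel(NUT-.05*Y,nutR(.12)))
E
```

```text
5.225 [ 0.49   -0.3849  0.2756] [-0.9227  0.8649  1.1256  1.0269  2.4282 -0.6636] 0.04649578512547657 [ 0.7438 -0.7249  0.2876] [-0.4545  0.0407  0.0093]
[-0.1247  0.0867  0.0432  0.0003  0.0019 -1.461 ]
```

>>> carry_out(
  targets=[
    {"hand": 50, "x": -0.015, "y": 0.01, "z": 0.005, "ax": 0, "ay": 0, "az": -0.185},
    {"hand": 50, "x": -0.03, "y": 0.02, "z": 0.01, "ax": 0, "ay": 0, "az": -0.37},
    {"hand": 50, "x": -0.045, "y": 0.03, "z": 0.015, "ax": 0, "ay": 0, "az": -0.555},
    {"hand": 50, "x": -0.06, "y": 0.045, "z": 0.02, "ax": 0, "ay": 0, "az": -0.74},
    {"hand": 50, "x": -0.08, "y": 0.06, "z": 0.03, "ax": 0, "ay": 0, "az": -0.925},
    {"hand": 50, "x": -0.1, "y": 0.075, "z": 0.035, "ax": 0, "ay": 0, "az": -1.11},
    {"hand": 50, "x": -0.115, "y": 0.087, "z": 0.04, "ax": 0, "ay": 0, "az": -1.295},
    {"hand": 50, "x": -0.125, "y": 0.087, "z": 0.043, "ax": 0, "ay": 0, "az": -1.461},
  ],
)

```text
t: 6.22
tool_pos: [0.5747, -0.3353, 0.1534]
orientation: [-0.058, -2.147, -2.128]
force: [0.6, -0.3, -0.1]
opening: 0.0461
gripper_force: 0.0
```

```bash
python3 - <<'E'
from h import *
s=read_state();print(s['t'],s['tool_pos'],s['q'],s['opening'],s['force'],s['wrist_torque'])
print(rel(NUT+.01*Y,nutR(.12)))
p,d=read_camera("scene");cv2.imwrite("pics/n2.png",cv2.resize(p[170:290,200:340],None,fx=5,fy=5,interpolation=cv2.INTER_CUBIC))
E
```

```text
6.225 [ 0.5747 -0.3353  0.1534] [-0.7973  1.1223  0.9579  1.0548  2.2856 -2.1684] 0.04613365284463039 [ 0.5964 -0.2769 -0.0521] [-0.4557  0.0019 -0.0207]
[ 0.0014 -0.0032  0.0581 -0.0058 -0.0011  0.0092]
```

View pics/n2.png

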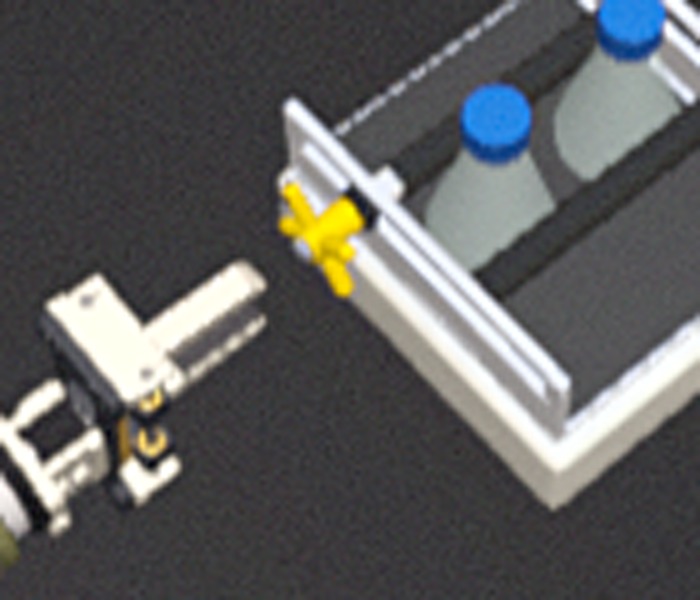

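The fingers, one above the other at about (255,290), point at the nut hub at (325,240) with clear gaps. I'll insert them.

>>> carry_out(
  targets=[
    {"hand": 50, "x": 0.001, "y": -0.002, "z": 0.01, "ax": 0, "ay": 0, "az": 0.01},
    {"hand": 50, "x": 0.001, "y": -0.003, "z": 0.02, "ax": -0.005, "ay": 0, "az": 0.01},
    {"hand": 50, "x": 0.001, "y": -0.003, "z": 0.035, "ax": -0.005, "ay": 0, "az": 0.01},
    {"hand": 50, "x": 0.001, "y": -0.003, "z": 0.045, "ax": -0.005, "ay": 0, "az": 0.01},
    {"hand": 50, "x": 0.001, "y": -0.003, "z": 0.052, "ax": -0.005, "ay": 0, "az": 0.01},
    {"hand": 50, "x": 0.001, "y": -0.003, "z": 0.058, "ax": -0.005, "ay": 0, "az": 0.01},
    {"hand": 50, "x": 0.001, "y": -0.003, "z": 0.058, "ax": -0.005, "ay": 0, "az": 0.01},
  ],
)

```text
t: 7.15
tool_pos: [0.5688, -0.2786, 0.1496]
orientation: [-0.078, -2.131, -2.128]
force: [-0.6, 0.1, -0.2]
opening: 0.0465
gripper_force: 0.0
```

```bash
cat >> h.py <<'E'
def rep():
    s=read_state();Rw=R.from_rotvec(s['orientation']).as_matrix();ty=Rw[:,1]
    tip=s['tool_pos']+.186*Rw[:,2]
    print('t %.2f'%s['t'],'a %.3f'%np.arctan2(ty@X,ty[2]),'tip-nut',tip-NUT,'F',s['force'],'T',s['wrist_torque'],'q56',s['q'][4:],'op',s['opening'])
E
python3 -c "
from h import *
rep()"
```

```text
t 7.15 a 0.128 tip-nut [-0.0014  0.0088  0.    ] F [-0.6045  0.1455 -0.1595] T [-0.4697  0.0021  0.0005] q56 [ 2.2163 -2.2061] op 0.046498921737256435
```

>>> carry_out(
  targets=[
    {"hand": 50, "x": 0.001, "y": 0, "z": 0.001, "ax": 0, "ay": 0, "az": 0.17},
    {"hand": 50, "x": 0.001, "y": 0, "z": 0.001, "ax": 0, "ay": 0, "az": 0.34},
    {"hand": 50, "x": 0.001, "y": 0, "z": 0.001, "ax": 0, "ay": 0, "az": 0.51},
    {"hand": 50, "x": 0.001, "y": 0, "z": 0.001, "ax": 0, "ay": 0, "az": 0.68},
    {"hand": 50, "x": 0.001, "y": 0, "z": 0.001, "ax": 0, "ay": 0, "az": 0.85},
    {"hand": 50, "x": 0.001, "y": 0, "z": 0.001, "ax": 0, "ay": 0, "az": 1.02},
    {"hand": 50, "x": 0.001, "y": 0, "z": 0.001, "ax": 0, "ay": 0, "az": 1.19},
    {"hand": 50, "x": 0.001, "y": 0, "z": 0.001, "ax": 0, "ay": 0, "az": 1.36},
  ],
)

```text
t: 8.15
tool_pos: [0.5676, -0.2784, 0.1493]
orientation: [-1.129, -1.288, -1.227]
force: [-0.3, -0.5, -0.2]
opening: 0.0466
gripper_force: 0.9
```

```bash
python3 -c "
from h import *
rep()
p,d=read_camera('scene');cv2.imwrite('pics/n3.png',cv2.resize(p[185:265,220:320],None,fx=6,fy=6,interpolation=cv2.INTER_CUBIC))"
```

```text
t 8.15 a 1.494 tip-nut [-0.0025  0.009  -0.0003] F [-0.2959 -0.5075 -0.1628] T [-0.771  -0.0256  0.2091] q56 [ 2.2153 -0.8428] op 0.04659448731406824
```

View pics/n3.png

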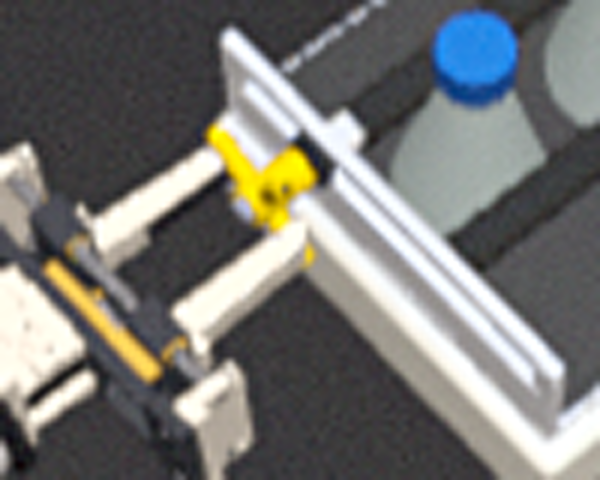

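The fingers are engaged on the arms around (215,150) and (300,235), and the nut turns freely. I'll keep turning.

>>> carry_out(
  targets=[
    {"hand": 50, "x": 0, "y": 0.001, "z": 0.001, "ax": 0, "ay": 0, "az": 0.16},
    {"hand": 50, "x": 0, "y": 0.001, "z": 0.001, "ax": 0, "ay": 0, "az": 0.32},
    {"hand": 50, "x": 0, "y": 0.001, "z": 0.001, "ax": 0, "ay": 0, "az": 0.48},
    {"hand": 50, "x": 0, "y": 0.001, "z": 0.001, "ax": 0, "ay": 0, "az": 0.64},
    {"hand": 50, "x": 0, "y": 0.001, "z": 0.001, "ax": 0, "ay": 0, "az": 0.8},
    {"hand": 50, "x": 0, "y": 0.001, "z": 0.001, "ax": 0, "ay": 0, "az": 0.96},
    {"hand": 50, "x": 0, "y": 0.001, "z": 0.001, "ax": 0, "ay": 0, "az": 1.08},
  ],
)

```text
t: 9.07
tool_pos: [0.5685, -0.2772, 0.1495]
orientation: [-1.506, -0.488, -0.406]
force: [-1.2, -0.7, -0.1]
opening: 0.0463
gripper_force: 0.7
```

```bash
python3 -c "
from h import *
rep()"
```

```text
t 9.07 a 2.569 tip-nut [-0.0016  0.0102  0.    ] F [-1.2185 -0.7318 -0.1031] T [-0.5133  0.1102  0.2714] q56 [2.2145 0.2343] op 0.04629791078882465
```

>>> carry_out(
  targets=[
    {"hand": 50, "x": 0, "y": 0, "z": 0, "ax": 0, "ay": 0, "az": 0.08},
    {"hand": 50, "x": 0, "y": 0, "z": 0, "ax": 0, "ay": 0, "az": 0.16},
    {"hand": 50, "x": 0, "y": 0, "z": 0, "ax": 0, "ay": 0, "az": 0.24},
    {"hand": 50, "x": 0, "y": 0, "z": 0, "ax": 0, "ay": 0, "az": 0.32},
  ],
)

```text
t: 9.57
tool_pos: [0.5686, -0.2772, 0.1497]
orientation: [-1.552, -0.242, -0.157]
force: [-1.5, 0.9, -0.5]
opening: 0.0463
gripper_force: 0.6
```

```bash
python3 -c "
from h import *
rep()"
```

```text
t 9.57 a 2.887 tip-nut [-0.0016  0.0102  0.0001] F [-1.5324  0.8903 -0.5118] T [-0.4905  0.0839  0.3063] q56 [2.2146 0.5524] op 0.04634917469558778
```

>>> carry_out(
  targets=[
    {"hand": 50, "x": 0, "y": 0, "z": 0, "ax": 0, "ay": 0, "az": 0.1},
    {"hand": 50, "x": 0, "y": 0, "z": 0, "ax": 0, "ay": 0, "az": 0.2},
    {"hand": 50, "x": 0, "y": 0, "z": 0, "ax": 0, "ay": 0, "az": 0.3},
    {"hand": 50, "x": 0, "y": 0, "z": 0, "ax": 0, "ay": 0, "az": 0.4},
    {"hand": 50, "x": 0, "y": 0, "z": 0, "ax": 0, "ay": 0, "az": 0.5},
  ],
)

```text
t: 10.2
tool_pos: [0.5686, -0.2773, 0.1498]
orientation: [-1.566, 0.15, 0.236]
force: [-0.5, -0.6, 1.2]
opening: 0.0465
gripper_force: 0.6
```

```bash
python3 -c "
from h import *
rep()"
```

```text
t 10.20 a -2.895 tip-nut [-0.0016  0.0101  0.0003] F [-0.5276 -0.6249  1.1895] T [-0.4631  0.1019  0.2696] q56 [2.2147 1.053 ] op 0.04649528230002232
```

>>> carry_out(
  targets=[
    {"hand": 50, "x": 0, "y": 0, "z": 0, "ax": 0, "ay": 0, "az": 0.1},
    {"hand": 50, "x": 0, "y": 0, "z": 0, "ax": 0, "ay": 0, "az": 0.2},
    {"hand": 50, "x": 0, "y": 0, "z": 0, "ax": 0, "ay": 0, "az": 0.3},
    {"hand": 50, "x": 0, "y": 0, "z": 0, "ax": 0, "ay": 0, "az": 0.4},
  ],
)

```text
t: 10.7
tool_pos: [0.5686, -0.2773, 0.1499]
orientation: [-1.525, 0.465, 0.549]
force: [-0.8, -0.9, 0.4]
opening: 0.0464
gripper_force: 0.6
```

```bash
python3 -c "
from h import *
rep()"
```

```text
t 10.70 a -2.496 tip-nut [-0.0015  0.0101  0.0004] F [-0.8286 -0.87    0.4382] T [-0.2798  0.109   0.1301] q56 [2.2147 1.4531] op 0.04635154296328372
```

>>> carry_out(
  targets=[
    {"hand": 50, "x": 0, "y": 0, "z": 0, "ax": 0, "ay": 0, "az": 0.1},
    {"hand": 50, "x": 0, "y": 0, "z": 0, "ax": 0, "ay": 0, "az": 0.2},
    {"hand": 50, "x": 0, "y": 0, "z": 0, "ax": 0, "ay": 0, "az": 0.3},
    {"hand": 50, "x": 0, "y": 0, "z": 0, "ax": 0, "ay": 0, "az": 0.4},
    {"hand": 50, "x": 0, "y": 0, "z": 0, "ax": 0, "ay": 0, "az": 0.5},
  ],
)

```text
t: 11.32
tool_pos: [0.5687, -0.2773, 0.1496]
orientation: [-1.409, 0.856, 0.933]
force: [-0.6, -0.7, -0.7]
opening: 0.0467
gripper_force: 0.9
```

```bash
python3 -c "
from h import *
rep()"
```

```text
t 11.32 a -1.995 tip-nut [-0.0014  0.0102 -0.    ] F [-0.6092 -0.7011 -0.6992] T [-0.6905  0.0546  0.0836] q56 [2.214  1.9531] op 0.04667351073349502
```

>>> carry_out(
  targets=[
    {"hand": 50, "x": 0, "y": 0, "z": 0, "ax": 0, "ay": 0, "az": 0.1},
    {"hand": 50, "x": 0, "y": 0, "z": 0, "ax": 0, "ay": 0, "az": 0.2},
    {"hand": 50, "x": 0, "y": 0, "z": 0, "ax": 0, "ay": 0, "az": 0.3},
    {"hand": 50, "x": 0, "y": 0, "z": 0, "ax": 0, "ay": 0, "az": 0.4},
    {"hand": 50, "x": 0, "y": 0, "z": 0, "ax": 0, "ay": 0, "az": 0.5},
  ],
)

```text
t: 11.95
tool_pos: [0.5686, -0.2772, 0.1494]
orientation: [-1.212, 1.239, 1.306]
force: [-0.3, -0.7, -2.4]
opening: 0.0465
gripper_force: 0.9
```

```bash
python3 -c "
from h import *
rep()"
```

```text
t 11.95 a -1.495 tip-nut [-0.0015  0.0102 -0.0002] F [-0.2577 -0.7403 -2.4368] T [-0.8407 -0.0383  0.0821] q56 [2.2139 2.453 ] op 0.04647181272030143
```

Still slack after about 4.3 rad. I'll regrip by backing off, withdrawing, turning back 270° and reinserting.

>>> carry_out(
  targets=[
    {"hand": 50, "x": 0, "y": 0, "z": 0, "ax": 0, "ay": 0, "az": -0.12},
    {"hand": 50, "x": 0, "y": 0, "z": 0, "ax": 0, "ay": 0, "az": -0.25},
    {"hand": 50, "x": 0, "y": 0, "z": -0.02, "ax": 0, "ay": 0, "az": -0.25},
    {"hand": 50, "x": 0, "y": 0, "z": -0.04, "ax": 0, "ay": 0, "az": -0.25},
    {"hand": 50, "x": 0, "y": 0, "z": -0.045, "ax": 0, "ay": 0, "az": -0.43},
    {"hand": 50, "x": 0, "y": 0, "z": -0.045, "ax": 0, "ay": 0, "az": -0.61},
    {"hand": 50, "x": 0, "y": 0, "z": -0.045, "ax": 0, "ay": 0, "az": -0.79},
    {"hand": 50, "x": 0, "y": 0, "z": -0.045, "ax": 0, "ay": 0, "az": -0.97},
  ],
)

```text
t: 12.95
tool_pos: [0.5711, -0.3223, 0.1496]
orientation: [-1.522, 0.482, 0.565]
force: [-0.0, 0.2, 0.3]
opening: 0.0467
gripper_force: 0.0
```

>>> carry_out(
  targets=[
    {"hand": 50, "x": 0, "y": 0, "z": 0, "ax": 0, "ay": 0, "az": -0.18},
    {"hand": 50, "x": 0, "y": 0, "z": 0, "ax": 0, "ay": 0, "az": -0.36},
    {"hand": 50, "x": 0, "y": 0, "z": 0, "ax": 0, "ay": 0, "az": -0.54},
    {"hand": 50, "x": 0, "y": 0, "z": 0, "ax": 0, "ay": 0, "az": -0.72},
    {"hand": 50, "x": 0, "y": 0, "z": 0, "ax": 0, "ay": 0, "az": -0.9},
    {"hand": 50, "x": 0, "y": 0, "z": 0, "ax": 0, "ay": 0, "az": -1.08},
    {"hand": 50, "x": 0, "y": 0, "z": 0, "ax": 0, "ay": 0, "az": -1.26},
    {"hand": 50, "x": 0, "y": 0, "z": 0, "ax": 0, "ay": 0, "az": -1.44},
  ],
)

```text
t: 13.95
tool_pos: [0.5711, -0.3222, 0.1496]
orientation: [-1.462, -0.642, -0.563]
force: [0.9, 0.6, -0.1]
opening: 0.0466
gripper_force: 0.0
```

>>> carry_out(
  targets=[
    {"hand": 50, "x": 0, "y": 0, "z": 0, "ax": 0, "ay": 0, "az": -0.18},
    {"hand": 50, "x": 0, "y": 0, "z": 0, "ax": 0, "ay": 0, "az": -0.36},
    {"hand": 50, "x": 0, "y": 0, "z": 0, "ax": 0, "ay": 0, "az": -0.54},
    {"hand": 50, "x": 0, "y": 0, "z": 0, "ax": 0, "ay": 0, "az": -0.72},
    {"hand": 50, "x": 0, "y": 0, "z": 0, "ax": 0, "ay": 0, "az": -0.9},
    {"hand": 50, "x": 0, "y": 0, "z": 0, "ax": 0, "ay": 0, "az": -1.08},
    {"hand": 50, "x": 0, "y": 0, "z": 0, "ax": 0, "ay": 0, "az": -1.26},
    {"hand": 50, "x": 0, "y": 0, "z": 0, "ax": 0, "ay": 0, "az": -1.44},
  ],
)

```text
t: 14.95
tool_pos: [0.5711, -0.3222, 0.1496]
orientation: [-0.78, -1.67, -1.629]
force: [-0.6, 0.6, -0.2]
opening: 0.0466
gripper_force: 0.0
```

```bash
python3 -c "
from h import *
rep();a=-1.495-.25-4.712
p,d=read_camera('scene');cv2.imwrite('pics/n4.png',cv2.resize(p[185:285,200:320],None,fx=6,fy=6,interpolation=cv2.INTER_CUBIC))
print(rel(NUT+.010*Y,nutR(a)))"
```

```text
t 14.95 a 0.928 tip-nut [ 0.001  -0.0348  0.0001] F [-0.5972  0.6438 -0.2124] T [-0.538  -0.0516 -0.0091] q56 [ 2.27   -1.3695] op 0.046603339555263
[-0.0004  0.001   0.0448  0.0026 -0.0001 -1.0932]
```

View pics/n4.png

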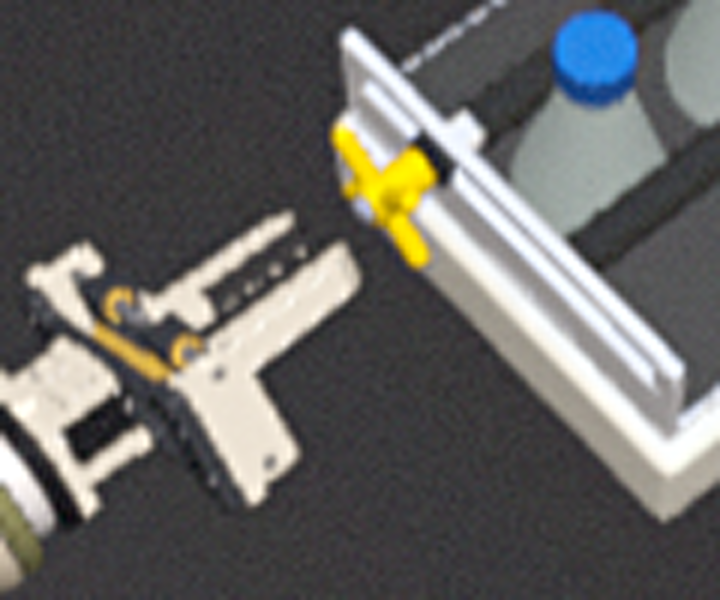

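The fingers are clear of the nut at (385,195), whose arms run to (345,135) and (415,255). I'll fit the arm angle before reinserting.

```bash
python3 -c "
from h import *
T=[]
for _ in range(2):
    P,r,y,h,d=cloud('scene')
    k=y&(P[...,2]>.09)&(P[...,2]<.22)&(P[...,0]>.48)&(P[...,0]<.65)&(abs(P[...,1]+.1)<.03);v=P[k]-NUT
    a=v@X;b=v[:,2]-.004;m=abs(v@Y)<.012;a,b=a[m],b[m]
    T.append(min((np.mean(np.minimum(np.minimum(abs(a*np.cos(t)-b*np.sin(t)),abs(a*np.sin(t)+b*np.cos(t))),.012)**2),t) for t in np.linspace(-.785,.785,160)))
print(T,[(t+.785) for _,t in T])
"
```

```text
[(np.float64(8.653043258762185e-06), np.float64(0.7060062893081761)), (np.float64(1.147357382108088e-05), np.float64(0.7257547169811319))] [np.float64(1.4910062893081761), np.float64(1.510754716981132)]
```

>>> carry_out(
  targets=[
    {"hand": 50, "x": 0, "y": 0, "z": 0, "ax": 0, "ay": 0, "az": -0.18},
    {"hand": 50, "x": 0, "y": 0, "z": 0, "ax": 0, "ay": 0, "az": -0.36},
    {"hand": 50, "x": 0, "y": 0, "z": 0, "ax": 0, "ay": 0, "az": -0.54},
    {"hand": 50, "x": 0, "y": 0, "z": 0, "ax": 0, "ay": 0, "az": -0.72},
    {"hand": 50, "x": 0, "y": 0, "z": 0, "ax": 0, "ay": 0, "az": -0.9},
    {"hand": 50, "x": 0, "y": 0.001, "z": 0, "ax": 0, "ay": 0, "az": -1.0},
    {"hand": 50, "x": 0, "y": 0.001, "z": 0.01, "ax": 0, "ay": 0, "az": -1.0},
    {"hand": 50, "x": 0, "y": 0.001, "z": 0.02, "ax": 0, "ay": 0, "az": -1.0},
  ],
)

```text
t: 16.1
tool_pos: [0.5708, -0.3011, 0.1501]
orientation: [-0.126, 2.213, 2.222]
force: [0.2, 0.3, 0.2]
opening: 0.0468
gripper_force: 0.0
```

>>> carry_out(
  targets=[
    {"hand": 50, "x": 0.001, "y": 0, "z": 0.008, "ax": 0, "ay": 0, "az": 0},
    {"hand": 50, "x": 0.001, "y": 0, "z": 0.016, "ax": 0, "ay": 0, "az": 0},
    {"hand": 50, "x": 0.001, "y": 0, "z": 0.025, "ax": 0, "ay": 0, "az": 0},
    {"hand": 50, "x": 0.001, "y": 0, "z": 0.025, "ax": 0, "ay": 0, "az": 0},
  ],
)

```text
t: 16.6
tool_pos: [0.5685, -0.2762, 0.1502]
orientation: [-0.13, 2.211, 2.221]
force: [-0.1, -0.3, 1.1]
opening: 0.0468
gripper_force: 0.0
```

```bash
python3 -c "
from h import *
rep()"
```

```text
t 16.60 a -0.062 tip-nut [-0.0018  0.0113  0.0007] F [-0.1    -0.3135  1.1195] T [-0.4981 -0.0296 -0.0431] q56 [ 2.2141 -2.3971] op 0.04675617842446065
```

>>> carry_out(
  targets=[
    {"hand": 50, "x": 0.001, "y": 0, "z": 0, "ax": 0, "ay": 0, "az": 0.1},
    {"hand": 50, "x": 0.001, "y": 0, "z": 0, "ax": 0, "ay": 0, "az": 0.2},
    {"hand": 50, "x": 0.001, "y": 0, "z": 0, "ax": 0, "ay": 0, "az": 0.3},
    {"hand": 50, "x": 0.001, "y": 0, "z": 0, "ax": 0, "ay": 0, "az": 0.4},
    {"hand": 50, "x": 0.001, "y": 0, "z": 0, "ax": 0, "ay": 0, "az": 0.5},
  ],
)

```text
t: 17.23
tool_pos: [0.5673, -0.2773, 0.1503]
orientation: [-0.384, -1.965, -1.946]
force: [-1.4, 0.8, 0.8]
opening: 0.0464
gripper_force: 1.2
```

```bash
python3 -c "
from h import *
rep()"
```

```text
t 17.23 a 0.441 tip-nut [-0.0029  0.0102  0.0009] F [-1.3832  0.7714  0.7548] T [-0.3039 -0.0876  0.3057] q56 [ 2.2154 -1.8956] op 0.04641688230085505
```

>>> carry_out(
  targets=[
    {"hand": 50, "x": 0, "y": 0, "z": 0, "ax": 0, "ay": 0, "az": 0.1},
    {"hand": 50, "x": 0, "y": 0, "z": 0, "ax": 0, "ay": 0, "az": 0.2},
    {"hand": 50, "x": 0, "y": 0, "z": 0, "ax": 0, "ay": 0, "az": 0.3},
    {"hand": 50, "x": 0, "y": 0, "z": 0, "ax": 0, "ay": 0, "az": 0.4},
  ],
)

```text
t: 17.73
tool_pos: [0.5674, -0.2773, 0.1501]
orientation: [-0.716, -1.726, -1.688]
force: [-1.0, -0.2, -0.8]
opening: 0.0465
gripper_force: 2.0
```

```bash
python3 -c "
from h import *
rep()"
```

```text
t 17.73 a 0.841 tip-nut [-0.0027  0.0102  0.0005] F [-0.9731 -0.1822 -0.8252] T [-0.7181 -0.1366  0.1513] q56 [ 2.2145 -1.4956] op 0.046522775143633954
```

>>> carry_out(
  targets=[
    {"hand": 50, "x": 0, "y": 0, "z": 0, "ax": 0, "ay": 0, "az": 0.08},
    {"hand": 50, "x": 0, "y": 0, "z": 0, "ax": 0, "ay": 0, "az": 0.16},
    {"hand": 50, "x": 0, "y": 0, "z": 0, "ax": 0, "ay": 0, "az": 0.24},
    {"hand": 50, "x": 0, "y": 0, "z": 0, "ax": 0, "ay": 0, "az": 0.3},
  ],
)

```text
t: 18.23
tool_pos: [0.5674, -0.2772, 0.1498]
orientation: [-0.924, -1.531, -1.482]
force: [0.1, -0.5, -2.2]
opening: 0.0465
gripper_force: 2.6
```

```bash
python3 -c "
from h import *
rep()"
```

```text
t 18.23 a 1.140 tip-nut [-0.0027  0.0102  0.0002] F [ 0.1126 -0.5389 -2.1873] T [-1.0069 -0.1164  0.14  ] q56 [ 2.214  -1.1967] op 0.046478569764792144
```

>>> carry_out(
  targets=[
    {"hand": 50, "x": 0, "y": 0, "z": 0, "ax": 0, "ay": 0, "az": 0.08},
    {"hand": 50, "x": 0, "y": 0, "z": 0, "ax": 0, "ay": 0, "az": 0.16},
    {"hand": 50, "x": 0, "y": 0, "z": 0, "ax": 0, "ay": 0, "az": 0.2},
  ],
)

```text
t: 18.6
tool_pos: [0.5673, -0.2772, 0.1496]
orientation: [-1.045, -1.395, -1.339]
force: [-0.7, -0.4, -3.2]
opening: 0.0467
gripper_force: 2.7
```

```bash
python3 -c "
from h import *
rep()"
```

```text
t 18.60 a 1.340 tip-nut [-0.0028  0.0102 -0.0001] F [-0.7261 -0.3764 -3.218 ] T [-1.2531 -0.1058  0.2206] q56 [ 2.2138 -0.9971] op 0.04672545195021384
```

>>> carry_out(
  targets=[
    {"hand": 50, "x": 0, "y": 0, "z": 0, "ax": 0, "ay": 0, "az": 0.08},
    {"hand": 50, "x": 0, "y": 0, "z": 0, "ax": 0, "ay": 0, "az": 0.16},
    {"hand": 50, "x": 0, "y": 0, "z": 0, "ax": 0, "ay": 0, "az": 0.24},
    {"hand": 50, "x": 0, "y": 0, "z": 0, "ax": 0, "ay": 0, "az": 0.3},
  ],
)

```text
t: 19.1
tool_pos: [0.5672, -0.2772, 0.1493]
orientation: [-1.202, -1.182, -1.117]
force: [-1.3, -0.9, -5.3]
opening: 0.0463
gripper_force: 2.7
```

```bash
python3 -c "
from h import *
rep()"
```

```text
t 19.10 a 1.641 tip-nut [-0.0029  0.0103 -0.0003] F [-1.3438 -0.8895 -5.3193] T [-1.4862 -0.1658  0.3607] q56 [ 2.2136 -0.6967] op 0.04631429732110798
```

The bite is clear: the drag is climbing at about 5 N, roughly 0.4 rad past the bite. I'll withdraw and go back to feel the lever.

>>> carry_out(
  targets=[
    {"hand": 50, "x": 0, "y": 0, "z": 0, "ax": 0, "ay": 0, "az": -0.14},
    {"hand": 50, "x": 0, "y": 0, "z": -0.02, "ax": 0, "ay": 0, "az": -0.14},
    {"hand": 50, "x": 0, "y": 0, "z": -0.06, "ax": 0, "ay": 0, "az": -0.14},
    {"hand": 50, "x": 0.05, "y": -0.02, "z": -0.06, "ax": 0, "ay": 0, "az": -0.1},
    {"hand": 30, "x": 0.1, "y": -0.05, "z": -0.06, "ax": 0, "ay": 0, "az": -0.1},
    {"hand": 0, "x": 0.15, "y": -0.08, "z": -0.06, "ax": 0, "ay": 0, "az": -0.1},
    {"hand": 0, "x": 0.2, "y": -0.11, "z": -0.05, "ax": 0, "ay": 0, "az": -0.1},
    {"hand": 0, "x": 0.25, "y": -0.14, "z": -0.03, "ax": 0, "ay": -0.1, "az": -0.1},
  ],
)

```text
t: 20.1
tool_pos: [0.4451, -0.3145, 0.4097]
orientation: [-1.221, -1.333, -1.145]
force: [0.5, -0.8, 0.7]
opening: 0.0112
gripper_force: 0.0
```

```bash
python3 -c "
from h import *
rep();print(read_state()['tool_pos'])
p,d=read_camera('scene');P,r,y,h,d=cloud('scene',p,d)
k=r&(P[...,2]>.12)&(P[...,2]<.2)&(P[...,0]>.4)&(P[...,0]<.65);Q=P[k]
q=Q[:,:2]-Q[:,:2].mean(0);w=np.linalg.svd(q,full_matrices=False)[2][0];w=w*np.sign(w[1]);v=Q.mean(0)-PIV
print(len(Q),Q.mean(0),'ang',np.arctan2(v@X,v@Y),'axis',np.arctan2(w@X[:2],w@Y[:2]))
a=np.array([.44,.10,.26])
print(rel(a)); print(rel([.44,.24,.24]))"
```

```text
t 20.10 a 1.538 tip-nut [-0.1251 -0.0279  0.2415] F [ 0.5139 -0.7654  0.6984] T [-0.4438  0.091  -0.0141] q56 [ 2.4276 -0.6244] op 0.011185717707685417
[ 0.4451 -0.3145  0.4097]
66 [0.5377 0.2511 0.1527] ang -0.05461587408704484 axis -0.024156185611507525
[ 0.0726  0.0229  0.4075 -0.0113 -1.4573  0.0804]
[ 0.0683  0.0307  0.5486 -0.0113 -1.4573  0.0804]
```

>>> carry_out(
  targets=[
    {"hand": 0, "x": 0.01, "y": 0, "z": 0.06, "ax": 0, "ay": -0.18, "az": 0.01},
    {"hand": 0, "x": 0.02, "y": 0.005, "z": 0.12, "ax": 0, "ay": -0.36, "az": 0.02},
    {"hand": 0, "x": 0.03, "y": 0.01, "z": 0.18, "ax": 0, "ay": -0.54, "az": 0.03},
    {"hand": 0, "x": 0.04, "y": 0.013, "z": 0.24, "ax": 0, "ay": -0.72, "az": 0.04},
    {"hand": 0, "x": 0.05, "y": 0.017, "z": 0.3, "ax": 0, "ay": -0.9, "az": 0.05},
    {"hand": 0, "x": 0.06, "y": 0.02, "z": 0.36, "ax": 0, "ay": -1.08, "az": 0.06},
    {"hand": 0, "x": 0.07, "y": 0.025, "z": 0.42, "ax": -0.005, "ay": -1.26, "az": 0.07},
    {"hand": 0, "x": 0.07, "y": 0.03, "z": 0.48, "ax": -0.011, "ay": -1.44, "az": 0.08},
  ],
)

```text
t: 21.15
tool_pos: [0.4464, 0.1729, 0.4351]
orientation: [-2.208, -2.203, -0.029]
force: [0.6, -0.4, -0.4]
opening: 0.0001
gripper_force: 0.0
```

```bash
python3 -c "
from h import *
s=read_state();print(s['t'],s['tool_pos'],s['q'],s['force'])
for th,g,z in((-.15,.02,.19),(-.15,.02,.143),(-.05,.004,.143)): print(rel(push(th,r=.06,gap=g,z=z)+[0,.009,0]))"
```

```text
21.15 [0.4464 0.1729 0.4351] [ 0.2507 -0.2182  1.7718  0.0289  1.5835  0.2532] [ 0.5623 -0.3561 -0.4205]
[ 0.0788  0.0428  0.0613 -0.0028 -0.0291 -0.002 ]
[ 0.0774  0.0429  0.1083 -0.0028 -0.0291 -0.002 ]
[ 0.0825  0.0644  0.1084 -0.0028 -0.0291 -0.002 ]
```

>>> carry_out(
  targets=[
    {"hand": 0, "x": 0.04, "y": 0.02, "z": 0.03, "ax": 0, "ay": -0.03, "az": 0},
    {"hand": 0, "x": 0.078, "y": 0.04, "z": 0.06, "ax": 0, "ay": -0.03, "az": 0},
    {"hand": 0, "x": 0.078, "y": 0.043, "z": 0.085, "ax": 0, "ay": -0.03, "az": 0},
    {"hand": 0, "x": 0.078, "y": 0.043, "z": 0.108, "ax": 0, "ay": -0.03, "az": 0},
    {"hand": 0, "x": 0.08, "y": 0.055, "z": 0.108, "ax": 0, "ay": -0.03, "az": 0},
    {"hand": 0, "x": 0.081, "y": 0.064, "z": 0.108, "ax": 0, "ay": -0.03, "az": 0},
    {"hand": 0, "x": 0.081, "y": 0.067, "z": 0.108, "ax": 0, "ay": -0.03, "az": 0},
  ],
)

```text
t: 22.02
tool_pos: [0.5139, 0.2557, 0.3285]
orientation: [-2.217, -2.214, 0.004]
force: [-6.4, 0.6, 3.1]
opening: 0.0003
gripper_force: 3.1
```

```bash
cat >> h.py <<'E'
def lev():
    s=read_state();Rw=R.from_rotvec(s['orientation']).as_matrix();tip=s['tool_pos']+.186*Rw[:,2]
    print('t %.2f'%s['t'],'tip',tip,'F',s['force'],'gf %.1f'%s['gripper_force'])
    for th in(0,.15,.3,.45,.6,.75,.9,1.05,1.2,1.3,1.4,1.45):print(th,rel(push(th))[:3])
E
python3 -c "
from h import *
lev()"
```

```text
t 22.02 tip [0.5125 0.2564 0.1425] F [-6.4224  0.6436  3.1186] gf 3.1
0 [ 0.0037  0.0037 -0.0005]
0.15 [ 0.0043  0.0127 -0.0005]
0.3 [ 0.0035  0.0217 -0.0006]
0.45 [ 0.0104  0.0304 -0.0007]
0.6 [ 0.007   0.0388 -0.0007]
0.75 [ 0.0024  0.0466 -0.0008]
0.9 [-0.0033  0.0535 -0.0009]
1.05 [-0.01    0.0596 -0.001 ]
1.2 [-0.0175  0.0646 -0.001 ]
1.3 [-0.0229  0.0672 -0.0011]
1.4 [-0.0285  0.0694 -0.0011]
1.45 [-0.0314  0.0702 -0.0011]
```

>>> carry_out(
  targets=[
    {"hand": 0, "x": 0.002, "y": 0.004, "z": 0, "ax": 0, "ay": 0, "az": 0},
    {"hand": 0, "x": 0.004, "y": 0.008, "z": 0, "ax": 0, "ay": 0, "az": 0},
    {"hand": 0, "x": 0.004, "y": 0.012, "z": 0, "ax": 0, "ay": 0, "az": 0},
  ],
)

```text
t: 22.4
tool_pos: [0.5237, 0.2591, 0.3271]
orientation: [-2.215, -2.212, 0.014]
force: [-13.1, -4.2, 5.5]
opening: 0.0005
gripper_force: 6.8
```

>>> carry_out(
  targets=[
    {"hand": 0, "x": 0, "y": 0.003, "z": 0, "ax": 0, "ay": 0, "az": 0},
    {"hand": 0, "x": 0, "y": 0.006, "z": 0, "ax": 0, "ay": 0, "az": 0},
    {"hand": 0, "x": 0, "y": 0.009, "z": 0, "ax": 0, "ay": 0, "az": 0},
  ],
)

```text
t: 22.78
tool_pos: [0.532, 0.259, 0.3267]
orientation: [-2.214, -2.212, 0.017]
force: [-16.6, -2.4, 7.3]
opening: 0.0002
gripper_force: 8.3
```

```bash
python3 -c "
from h import *
lev()"
```

```text
t 22.77 tip [0.529  0.2592 0.1407] F [-16.617   -2.4078   7.2806] gf 8.3
0 [ 0.0003 -0.0145 -0.0021]
0.15 [ 0.0009 -0.0055 -0.0022]
0.3 [ 0.0001  0.0035 -0.0024]
0.45 [ 0.007   0.0123 -0.0025]
0.6 [ 0.0036  0.0206 -0.0026]
0.75 [-0.001   0.0284 -0.0028]
0.9 [-0.0067  0.0354 -0.0029]
1.05 [-0.0134  0.0414 -0.003 ]
1.2 [-0.0209  0.0464 -0.0031]
1.3 [-0.0263  0.0491 -0.0031]
1.4 [-0.0319  0.0512 -0.0032]
1.45 [-0.0348  0.052  -0.0032]
```

Resistance begins just before straight out and is about 17 N at 0.25 rad, at a contact only about 50 mm from the pin. That is firm but in range. I'll move the contact further out so the force stays lower.

>>> carry_out(
  targets=[
    {"hand": 0, "x": 0, "y": -0.006, "z": -0.001, "ax": 0, "ay": 0, "az": 0},
    {"hand": 0, "x": 0.01, "y": -0.008, "z": -0.001, "ax": 0, "ay": 0, "az": 0},
    {"hand": 0, "x": 0.018, "y": -0.008, "z": -0.001, "ax": 0, "ay": 0, "az": 0},
    {"hand": 0, "x": 0.018, "y": -0.004, "z": -0.001, "ax": 0, "ay": 0, "az": 0},
  ],
)

```text
t: 23.28
tool_pos: [0.5289, 0.2783, 0.3279]
orientation: [-2.213, -2.214, 0.01]
force: [-10.2, -1.0, 3.0]
opening: 0.0003
gripper_force: 5.4
```

```bash
sed -i 's/rel(push(th))\[:3\]/rel(push(th,r=.068))[:3]/; s/th>.3 else 0/th>.05 else 0/' h.py; python3 -c "
from h import *
lev()"
```

```text
t 23.27 tip [0.5266 0.2789 0.1419] F [-10.2257  -1.0103   2.972 ] gf 5.4
0 [-0.0109 -0.0117 -0.001 ]
0.15 [-0.0014 -0.0015 -0.0011]
0.3 [-0.0024  0.0086 -0.0012]
0.45 [-0.0049  0.0185 -0.0014]
0.6 [-0.0088  0.028  -0.0015]
0.75 [-0.0141  0.0367 -0.0016]
0.9 [-0.0207  0.0445 -0.0017]
1.05 [-0.0284  0.0513 -0.0018]
1.2 [-0.0369  0.0568 -0.0019]
1.3 [-0.0431  0.0598 -0.002 ]
1.4 [-0.0495  0.0621 -0.002 ]
1.45 [-0.0528  0.0631 -0.0021]
```

>>> carry_out(
  targets=[
    {"hand": 0, "x": -0.001, "y": 0.006, "z": 0, "ax": 0, "ay": 0, "az": 0},
    {"hand": 0, "x": -0.002, "y": 0.011, "z": 0, "ax": 0, "ay": 0, "az": 0},
    {"hand": 0, "x": -0.004, "y": 0.016, "z": 0, "ax": 0, "ay": 0, "az": 0},
  ],
)

```text
t: 23.65
tool_pos: [0.5447, 0.2748, 0.3276]
orientation: [-2.212, -2.213, 0.009]
force: [-12.2, 5.9, 2.9]
opening: 0.0003
gripper_force: 6.5
```

```bash
python3 -c "
from h import *
lev()"
```

```text
t 23.65 tip [0.5422 0.2757 0.1416] F [-12.1616   5.8629   2.9361] gf 6.5
0 [-0.0074 -0.0276 -0.0011]
0.15 [ 0.0021 -0.0173 -0.0012]
0.3 [ 0.0011 -0.0072 -0.0013]
0.45 [-0.0014  0.0027 -0.0015]
0.6 [-0.0053  0.0122 -0.0016]
0.75 [-0.0106  0.0209 -0.0017]
0.9 [-0.0172  0.0287 -0.0019]
1.05 [-0.0249  0.0355 -0.002 ]
1.2 [-0.0334  0.041  -0.0021]
1.3 [-0.0396  0.044  -0.0022]
1.4 [-0.046   0.0463 -0.0023]
1.45 [-0.0493  0.0472 -0.0023]
```

That is about 13.5 N near the peak, well inside the good range. I'll continue closing.

>>> carry_out(
  targets=[
    {"hand": 0, "x": -0.003, "y": 0.006, "z": 0, "ax": 0, "ay": 0, "az": 0},
    {"hand": 0, "x": -0.005, "y": 0.011, "z": 0, "ax": 0, "ay": 0, "az": 0},
    {"hand": 0, "x": -0.008, "y": 0.016, "z": 0, "ax": 0, "ay": 0, "az": 0},
    {"hand": 0, "x": -0.011, "y": 0.021, "z": 0, "ax": 0, "ay": 0, "az": 0},
    {"hand": 0, "x": -0.014, "y": 0.025, "z": 0, "ax": 0, "ay": 0, "az": 0},
  ],
)

```text
t: 24.28
tool_pos: [0.57, 0.2606, 0.3275]
orientation: [-2.213, -2.213, 0.009]
force: [-10.1, 2.8, 2.9]
opening: 0.0005
gripper_force: 4.4
```

```bash
python3 -c "
from h import *
lev()"
```

```text
t 24.27 tip [0.5676 0.2614 0.1415] F [-10.1487   2.8062   2.8912] gf 4.4
0 [ 0.0068 -0.0528 -0.0008]
0.15 [ 0.0163 -0.0426 -0.0009]
0.3 [ 0.0153 -0.0324 -0.0011]
0.45 [ 0.0128 -0.0225 -0.0012]
0.6 [ 0.0089 -0.0131 -0.0013]
0.75 [ 0.0036 -0.0044 -0.0015]
0.9 [-0.003   0.0034 -0.0016]
1.05 [-0.0106  0.0102 -0.0017]
1.2 [-0.0192  0.0158 -0.0018]
1.3 [-0.0254  0.0187 -0.0019]
1.4 [-0.0318  0.021  -0.002 ]
1.45 [-0.0351  0.022  -0.002 ]
```

>>> carry_out(
  targets=[
    {"hand": 0, "x": -0.004, "y": 0.004, "z": 0, "ax": 0, "ay": 0, "az": 0},
    {"hand": 0, "x": -0.008, "y": 0.008, "z": 0, "ax": 0, "ay": 0, "az": 0},
    {"hand": 0, "x": -0.012, "y": 0.011, "z": 0, "ax": 0, "ay": 0, "az": 0},
    {"hand": 0, "x": -0.016, "y": 0.014, "z": 0, "ax": 0, "ay": 0, "az": 0},
    {"hand": 0, "x": -0.02, "y": 0.016, "z": 0, "ax": 0, "ay": 0, "az": 0},
    {"hand": 0, "x": -0.024, "y": 0.018, "z": 0, "ax": 0, "ay": 0, "az": 0},
  ],
)

```text
t: 25.02
tool_pos: [0.5892, 0.2351, 0.3274]
orientation: [-2.217, -2.214, 0.006]
force: [-0.3, -0.1, 0.1]
opening: 0.0003
gripper_force: 0.0
```

```bash
python3 -c "
from h import *
lev()"
```

```text
t 25.02 tip [0.5877 0.2357 0.1414] F [-0.3342 -0.1063  0.1154] gf 0.0
0 [ 0.0321 -0.0721 -0.0009]
0.15 [ 0.0417 -0.0619 -0.0009]
0.3 [ 0.0407 -0.0517 -0.001 ]
0.45 [ 0.0382 -0.0418 -0.0011]
0.6 [ 0.0343 -0.0324 -0.0012]
0.75 [ 0.029  -0.0237 -0.0013]
0.9 [ 0.0224 -0.0158 -0.0014]
1.05 [ 0.0148 -0.009  -0.0015]
1.2 [ 0.0062 -0.0035 -0.0015]
1.3 [ 0.0001 -0.0005 -0.0016]
1.4 [-0.0063  0.0018 -0.0016]
1.45 [-0.0096  0.0028 -0.0016]
```

The force has dropped to zero, so it seems to have snapped home. I'll check with a gentle touch and then withdraw.

>>> carry_out(
  targets=[
    {"hand": 0, "x": -0.003, "y": 0, "z": 0, "ax": 0, "ay": 0, "az": 0},
    {"hand": 0, "x": -0.006, "y": 0.001, "z": 0, "ax": 0, "ay": 0, "az": 0},
    {"hand": 0, "x": -0.008, "y": 0.001, "z": 0, "ax": 0, "ay": 0, "az": 0},
  ],
)

```text
t: 25.4
tool_pos: [0.5894, 0.2303, 0.3275]
orientation: [-2.211, -2.213, -0.001]
force: [1.2, 20.9, -2.7]
opening: 0.0008
gripper_force: 10.2
```

>>> carry_out(
  targets=[
    {"hand": 0, "x": 0.015, "y": -0.003, "z": 0, "ax": 0, "ay": 0, "az": 0},
    {"hand": 0, "x": 0.035, "y": -0.01, "z": -0.01, "ax": 0, "ay": 0, "az": 0},
    {"hand": 0, "x": 0.04, "y": -0.03, "z": -0.06, "ax": 0, "ay": 0, "az": 0},
    {"hand": 0, "x": 0.04, "y": -0.08, "z": -0.1, "ax": 0, "ay": 0, "az": 0},
    {"hand": 0, "x": 0.04, "y": -0.14, "z": -0.12, "ax": 0, "ay": 0, "az": 0},
    {"hand": 0, "x": 0.04, "y": -0.2, "z": -0.12, "ax": 0, "ay": 0, "az": 0},
    {"hand": 0, "x": 0.04, "y": -0.2, "z": -0.12, "ax": 0, "ay": 0, "az": 0},
  ],
)

```text
t: 26.28
tool_pos: [0.3872, 0.2678, 0.4502]
orientation: [-2.213, -2.217, 0.005]
force: [1.2, -0.7, -0.3]
opening: 0.0004
gripper_force: 0.0
```

```bash
python3 -c "
from h import *
s=read_state();print(s['t'],s['tool_pos'],s['force'])
p,d=read_camera('top');P,r,y,h,d=cloud('top',p,d)
cv2.imwrite('pics/end.png',cv2.resize(p[110:290,70:350],None,fx=2.8,fy=2.8,interpolation=cv2.INTER_CUBIC))
k=r&(P[...,2]>.12)&(P[...,2]<.2)&(P[...,0]>.4)&(P[...,0]<.7);Q=P[k]
v=Q.mean(0)-PIV;print(len(Q),Q.mean(0),'ang',np.arctan2(v@X,v@Y))"
```

```text
26.275 [0.3872 0.2678 0.4502] [ 1.2428 -0.6921 -0.2929]
119 [0.5848 0.2136 0.1558] ang 1.3020060861210934
```

View pics/end.png

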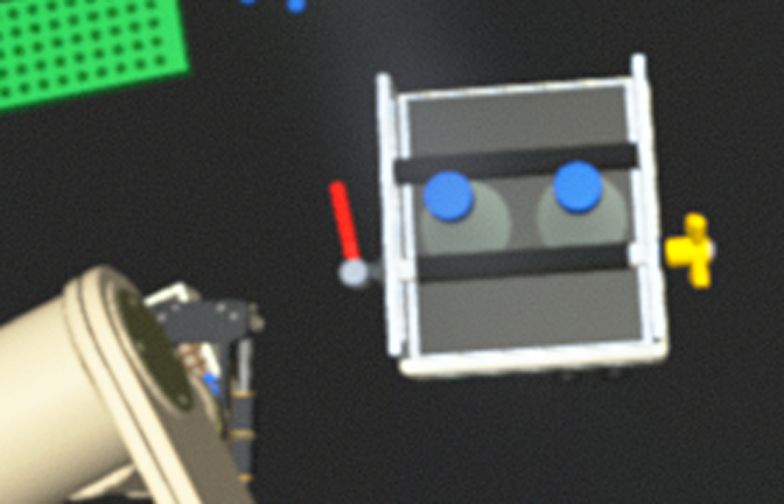

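The lever lies along the rail, from the pin at (355,270) to the tip at (335,183), about 1.38 rad, and the touch met its hard stop. The flask caps at (448,195) and (577,186) look undisturbed, and the arm is clear.

```bash
python3 -c "
from plant import robot
print(robot.close_job())"
```

```text
the job is handed in; nothing more can be done
None
```

The clamp bar looks locked and the job is handed in: I tightened the nut about 0.4 rad past its bite, and the lever closed with about 17 N at most and snapped home. A check push at its stop read 21 N. The flasks look undisturbed, the arm is clear, and the job took about 26 s.

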